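# Clamp a bar in the bench pipe vice with its removable crank

## Task

Take the crank from the blue tray, push it fully home on the square end of the red vice's screw, and crank it clockwise until the round bar is firmly clamped, hand-tight but not overtightened. Then lift the crank off and stand it back upright on its hub in the tray, leaving the bar clamped and everything else undisturbed.

Things in the scene. Friction and masses are not known exactly. Their poses are not given: they have to be found in the camera images.
- crank_boss (a point): removable balanced steel crank, about 0.55 kg, standing on its round hub (43 mm in diameter). This point: centre of the square boss on top (24 x 24 mm, 26 mm tall, flats along x and y), on the crank's axis, 55 mm above the hub's underside; z up. An arm 18 mm wide, top 41 mm above the underside, runs along +x to the handle; a 36 mm balancing ball sits 50 mm along -x
- crank_foot (a point): centre of the underside of the crank's hub = mouth of its square socket, on the crank's axis, same frame as crank_boss. The socket is 18 mm square with a chamfered mouth, 26 mm deep, its sides along x and y
- crank_knob (a point): centre of the crank's black round handle, 21 mm in diameter, 48 mm long, upright, parallel to the crank's axis and 85 mm from it along the crank's x; its middle is 67 mm above the hub's underside. It spins freely on its pin, so it can be held while it goes round
- screw_seat (a point): point on the axis of the vice's upright screw where the crank seats: top of a round collar, 38 mm in diameter. Above it stands the square end, 16 mm across, 24 mm tall, slightly chamfered, sides along this frame's x and y, z up; it may stand at any angle. With the crank fully home the underside of its hub rests on the collar
- vise: red bench pipe vice, fixed; origin under its base (115 x 150 mm), yoke top at 189 mm. Turned clockwise from above, its screw carries screw_seat and the upper V jaw down 8 mm per turn. While moving it takes 4 to 6 N along the handle's path; it stays where left. It meets the bar after 0.5 to 1.5 turns; the push then rises within a few tenths of a radian: firm at 8 to 10 N, overtightened above 12 N
- bar: round bright metal bar, 32 mm in diameter, 260 mm long, about 1.6 kg, lying along its x axis in the lower V jaw of the vice; origin at its centre
- tray_in (a point): blue sheet-metal tray, fixed to the bench, 250 mm along x by 210 mm along y outside, rim 22 mm high, walls and floor 4 mm thick; this point is the centre of its inner floor
- wrench: open-ended wrench, 150 mm, lying in the tray: leave alone
- driver: screwdriver, 190 mm, lying on the bench: leave alone
- mallet: hammer, 260 mm, lying on the bench: leave alone
- oil: yellow oil bottle, 60 mm in diameter, 160 mm tall: leave alone
- offcut: short upright offcut of bar, 32 mm in diameter, 70 mm tall: leave alone
- vblock: dark V-block, 60 x 50 x 44 mm: leave alone
- trysquare: try square with a dark wooden stock, lying on the bench: leave alone

How it is judged:
By the outcome, as a careful person would: the job done as asked, in the order asked, and still so for the second after the job is handed in, with the robot touching nothing.
It also fails if it takes over 72 s, if anything falls off the work surface, if the arm or the gripper's body presses on something with over 40 N, if the wrist force passes 120 N, or if a joint passes its speed limit or range.

## Robot

A 6-joint arm with a two-finger parallel gripper is mounted at the origin on the work surface. World frame = base frame: x ahead of the robot, y to its left, z up, the work surface at z = 0. Lengths are in m, angles in degrees, forces in N, time in s.
With the tool pointing down it reaches from about 0.25 to 0.85 m from the base axis. Payload 12.5 kg.
Tool frame: the origin (TCP) lies midway between the tips of the shut fingers; the grasp point (between the pads) lies 19 mm behind it; z points along the fingers, y is the line along which they close (so a half turn about z gives the same grasp; the last joint's range is limited). The gripper opens to 93 mm and grips with 3 to 60 N. Pads are 15 mm wide; open, the fingers measure 128 mm over their backs; the gripper's body (75 mm by 188 mm) begins 65 mm behind the grasp point.
Start: joints at [-80.993, 20.094, 94.641, -0, 65.266, -4.847], TCP at [0.132, -0.534, 0.219] pointing down, gripper open.
Joint ranges: [-157.81, 157.81], [-45, 120.19], [0.68, 151.7], [-89.99, 269.99], [4.06, 180], [-164.3, 164.3]. Speed limits (degrees/s): [127.2, 127.2, 159.86, 180, 180, 180].

## Interface

Orientations are given as a 3x3 rotation matrix whose columns are the frame's x, y, z axes.
In Python, from rig import manip, grab_frame gives the robot as it stands.
- The arm moves only by the tool send_rows, never from a script. Its argument "rows" is a list of rows, each a list of 7 numbers: the turn, a rotation vector about the tool's x, y, z in rad, then the shift along the tool's x, y, z in mm, then the finger opening in mm, from 0 to 93. A call has 1 to 10 rows; each row shifts and turns the commanded pose from where the row before left it, along the tool's axes as they then stand; what a row does not reach is not made up. A row lasts 1/12 s, in which the tool goes at most 41.7 mm and 7.16 degrees, less where a joint would pass 70% of its speed; a pose out of reach is approached as far as the arm can. A call is refused whole if a number of a shift passes 41.7 or a number of a turn 0.125, either way. A call with a gripper value outside its range is refused whole. The fingers move at their own pace and stop on an object; "newtons" is the grip in N (left out, the last holds). Time passes only in rows, so rows that do not move let the fingers close. It gives the time, the measured TCP pose, the force, the opening and the grip force at its end, in the units of the state.
- manip.state(): the state, without advancing time (a new reading comes with each control period).
- grab_frame(name): name is "scene" or "top" or "wrist"; returns a dict with "img" (400x640x3 uint8, red, green, blue), "depth" (400x640 float32, m along the optical axis (not along the pixel's ray), 0 where there is no reading), "fx", "fy", "cx", "cy" (pixels), "dist" ([k1, k2, p1, p2, k3] as OpenCV has them; the pictures are not rectified), "rvec" (rotation vector, rad) and "tvec" (3), from world to camera coordinates, as OpenCV has them. Camera axes: x right, y down, z forward; pixel columns grow to the right and rows downward; lengths in m; the calibration is good to about 2 mm. A picture is of the moment at which its call begins.
- manip.close_job(): hands the job in; it is judged then, once.
The state is a dict: "clock": time; "q": joint angles; "joint_velocities": joint speeds; "joint_torque": joint torques, N m; "position": TCP position; "ee_rot": TCP orientation; "force": force on the tool from outside, world axes, zero at the start; "moment": the same for the moment, N m; "gripper_width": finger opening in m; "grasp_force": force on a finger pad.
Only numpy, scipy, OpenCV 4.12 (cv2) and the standard library are available. Lean on these libraries where they do the work, as an engineer would, in place of code of your own. Each camera call takes 0.05 s, during which the arm holds its last target. There are 200 camera calls.

## Working session

There is one attempt and no reset: what is moved stays moved. The work goes in short steps, Python scripts to look and compute and a tool call to move; the robot and the scene stay as the last step left them, time stands still between calls to the robot, and variables do not carry over. Pictures are saved under pics/ and viewed, at most 10 in all, crops included, and the job is handed in when it is done.

Besides the shell and the picture viewer there is one more tool, called after ">>>" by a JSON object that holds its "method" and its "body". send_rows: Moves the arm, as the interface text tells. Its arguments: {"type":"object","properties":{"rows":{"type":"array"},"newtons":{"type":"number"}},"required":["rows"]}

```bash
mkdir -p pics; ls
cat > h.py <<'E'
import numpy as np, cv2, pickle
from rig import manip, grab_frame
def grab(n,save=None):
    f=grab_frame(n); f['R']=cv2.Rodrigues(np.array(f['rvec'],float))[0]; f['K']=np.array([[f['fx'],0,f['cx']],[0,f['fy'],f['cy']],[0,0,1.]])
    if save: cv2.imwrite('pics/'+save+'.png',f['img'][:,:,::-1]); pickle.dump(f,open('pics/'+save+'.pkl','wb'))
    return f
def load(s): return pickle.load(open('pics/'+s+'.pkl','rb'))
def plane(f,uv,z):
    p=cv2.undistortPoints(np.array(uv,float).reshape(-1,1,2),f['K'],np.array(f['dist'],float)).reshape(-1,2)
    d=np.c_[p,np.ones(len(p))]@f['R']; c=-f['R'].T@np.array(f['tvec']).ravel()
    return c+d*((z-c[2])/d[:,2])[:,None]
def cloud(f):
    v,u=np.mgrid[:400,:640]; uv=np.c_[u.ravel(),v.ravel()].astype(float)
    p=cv2.undistortPoints(uv.reshape(-1,1,2),f['K'],np.array(f['dist'],float)).reshape(-1,2)
    P=(np.c_[p,np.ones(len(p))]*f['depth'].reshape(-1,1)-np.array(f['tvec']).ravel())@f['R']
    P[f['depth'].ravel()==0]=np.nan
    return P.reshape(400,640,3)
E
python3 - <<'E'
from h import *
a=grab('scene','s0');b=grab('top','t0')
s=manip.state();print(s['force'],s['ee_rot'],s['position'],s['clock'])
for f in(a,b):print(-f['R'].T@np.array(f['tvec']).ravel())
E
```

```text
pics
[ 0.84421818 -0.77614631  0.04612394] [[ 9.70912891e-01  2.39432935e-01 -1.67780334e-04]
 [ 2.39432986e-01 -9.70912431e-01  9.46694038e-04]
 [ 6.37697200e-05 -9.59329592e-04 -9.99999538e-01]] [ 0.1316669  -0.53371287  0.21817251] 0.1
[ 1.35643282 -0.45577017  0.75441156]
[ 0.51921565 -0.00922816  1.47555312]
```

View pics/t0.png

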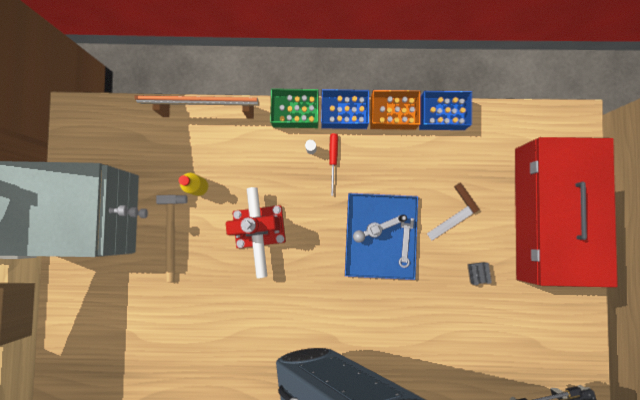

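View pics/s0.png

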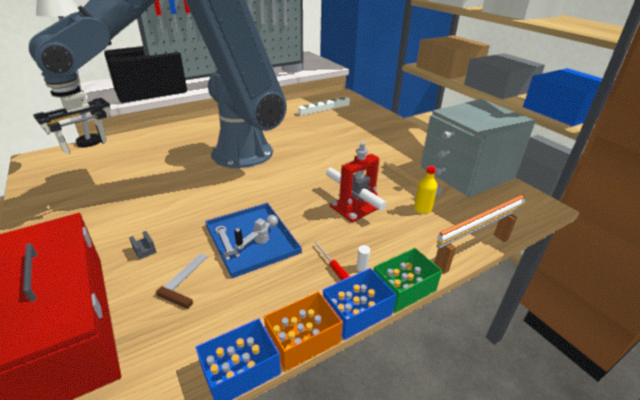

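Top view: crank with ball (359,237), boss (375,230) and black knob (404,219) in the tray, a wrench beside the knob. The vice screw is near (248,225). The scene view agrees.

Run:
```python
from h import *
f=load('t0');P=cloud(f)
for n,u,v in[('boss',375,230),('knob',404,219),('ball',359,237),('screw',248,225),('trayfloor',385,262)]:
    print(n,np.round(np.nanmedian(P[v-1:v+2,u-1:u+2].reshape(-1,3),0),4))
np.set_printoptions(linewidth=200)
print((P[214:238:1,238:262:1,2]*1000).round().astype(int))
print((P[212:244:2,352:414:2,2]*1000).round().astype(int))
i=f['img']
c=np.vstack([cv2.resize(i[205:250,225:295],None,fx=6,fy=6,interpolation=3),cv2.resize(i[205:250,345:415],None,fx=6,fy=6,interpolation=3)])
cv2.imwrite('pics/c1.png',c[:,:,::-1])
```

```text
boss [ 0.5416 -0.1512  0.0732]
knob [ 0.574  -0.2313  0.095 ]
ball [ 0.5206 -0.1065  0.0555]
screw [0.546  0.1897 0.238 ]
trayfloor [ 0.4469 -0.1893  0.0031]
[[                  19                   22                   11                   22                   16                   23                   11                   14                   13
                    10                   12                   13                   77                   80                   84                   84                   87                   80
                    87                   81                   78                   73                   68                   19]
 [                  22                   20                   21                   20                   17                   18 -9223372036854775808                   14                   19
                    14                    8                   17                   81                   81                   81                   84                   83                   88
                    84                   80      
[... 21304 characters left out ...]
  -2                   10                    6                    6                    4                    5
                     5                    6                    1                    3                    6                    4                    6                    2                    7
                     6                   -2                    6                    4                    4                    1                    5                    3                    9
                    10                    9                    4                    3]]<stdin>:6: RuntimeWarning: invalid value encountered in cast
<stdin>:7: RuntimeWarning: invalid value encountered in cast
```

View pics/c1.png

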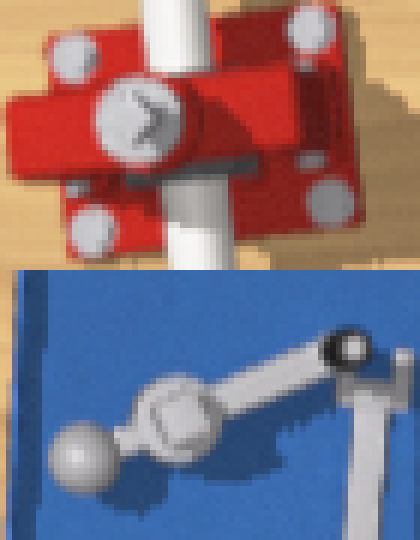

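```bash
cat >> h.py <<'E'
def tool(s=None):
    s=s or manip.state(); R=np.array(s['ee_rot']); return np.array(s['position']),R
def plan(p,yaw_y,step=40,p0=None,yaw0=None,n=None):
    """rows count and numbers from present (or given) pose to TCP p, tool-y heading yaw_y (deg mod 180)"""
    P,R=tool(); y0=np.degrees(np.arctan2(R[1,1],R[0,1])) if yaw0 is None else yaw0
    P=P if p0 is None else np.array(p0); d=(yaw_y-y0+90)%180-90 if n is None or True else 0
    D=np.array(p)-P; k=n or int(max(np.ceil(np.linalg.norm(D)*1000/step),np.ceil(abs(d)/6.9),1))
    c=P.copy(); y=np.radians(y0); out=[]
    for i in range(1,k+1):
        w=P+D*i/k; Y=np.array([np.cos(y),np.sin(y),0]); X=np.array([-Y[1],Y[0],0]); e=(w-c)*1000
        sh=np.round([e@X,e@Y,-e[2]],0); t=round(-(np.radians(y0+d*i/k)-y),2)
        c=c+(X*sh[0]+Y*sh[1]+np.array([0,0,-sh[2]]))/1000; y-=t; out.append([0,0,t]+[float(v) for v in sh])
    print('yaw0',round(y0,1),'->',round(np.degrees(y),1),c.round(4),len(out)); 
    for o in out: print(o)
E
python3 - <<'E'
from h import *
f=grab('wrist'); P,R=tool(); C=-f['R'].T@np.array(f['tvec']).ravel()
print('cam in tool',R.T@(C-P),'axes in tool\n',(f['R']@R).round(3),f['fx'],f['cx'],f['cy'])
plan([.546,.19,.36],22)
E
```

```text
cam in tool [ 0.07205888 -0.00079727 -0.16528107] axes in tool
 [[ 0.     1.     0.001]
 [-0.965  0.    -0.26 ]
 [-0.26  -0.001  0.965]] 350.55453228709825 316.6148357470234 198.58293584182164
yaw0 -76.1 -> -158.1 [0.5458 0.1894 0.3602] 22
[0, 0, np.float64(0.06), 26.0, -27.0, -6.0]
[0, 0, np.float64(0.07), 25.0, -29.0, -7.0]
[0, 0, np.float64(0.06), 22.0, -31.0, -6.0]
[0, 0, np.float64(0.07), 20.0, -32.0, -7.0]
[0, 0, np.float64(0.06), 19.0, -33.0, -6.0]
[0, 0, np.float64(0.07), 16.0, -34.0, -7.0]
[0, 0, np.float64(0.06), 14.0, -36.0, -6.0]
[0, 0, np.float64(0.07), 11.0, -36.0, -7.0]
[0, 0, np.float64(0.06), 9.0, -37.0, -6.0]
[0, 0, np.float64(0.07), 7.0, -37.0, -6.0]
[0, 0, np.float64(0.06), 5.0, -38.0, -7.0]
[0, 0, np.float64(0.07), 2.0, -37.0, -6.0]
[0, 0, np.float64(0.06), -1.0, -38.0, -7.0]
[0, 0, np.float64(0.07), -3.0, -38.0, -6.0]
[0, 0, np.float64(0.06), -6.0, -38.0, -7.0]
[0, 0, np.float64(0.07), -8.0, -37.0, -6.0]
[0, 0, np.float64(0.06), -10.0, -36.0, -7.0]
[0, 0, np.float64(0.07), -13.0, -36.0, -6.0]
[0, 0, np.float64(0.06), -15.0, -35.0, -6.0]
[0, 0, np.float64(0.07), -17.0, -34.0, -7.0]
[0, 0, np.float64(0.06), -19.0, -32.0, -6.0]
[0, 0, np.float64(0.07), -21.0, -31.0, -7.0]
```

```bash
sed -i 's/d=(yaw_y-y0+90)%180-90 if n is None or True else 0/d=yaw_y-y0/; s/t=round(-(np.radians(y0+d\*i\/k)-y),2)/t=round(float(y-np.radians(y0+d*i\/k)),2)/' h.py
python3 - <<'E'
from h import *
plan([.546,.19,.31],22)
E
```

```text
yaw0 -76.1 -> 21.8 [0.5459 0.1904 0.3102] 21
[0, 0, -0.08, 27.0, -29.0, -4.0]
[0, 0, -0.08, 30.0, -26.0, -5.0]
[0, 0, -0.08, 32.0, -24.0, -4.0]
[0, 0, -0.09, 33.0, -22.0, -4.0]
[0, 0, -0.08, 35.0, -18.0, -5.0]
[0, 0, -0.08, 37.0, -15.0, -4.0]
[0, 0, -0.08, 38.0, -13.0, -5.0]
[0, 0, -0.08, 38.0, -9.0, -4.0]
[0, 0, -0.08, 39.0, -6.0, -4.0]
[0, 0, -0.09, 40.0, -4.0, -5.0]
[0, 0, -0.08, 40.0, 1.0, -4.0]
[0, 0, -0.08, 39.0, 3.0, -4.0]
[0, 0, -0.08, 39.0, 7.0, -5.0]
[0, 0, -0.08, 39.0, 10.0, -4.0]
[0, 0, -0.08, 37.0, 13.0, -5.0]
[0, 0, -0.09, 37.0, 16.0, -4.0]
[0, 0, -0.08, 35.0, 19.0, -4.0]
[0, 0, -0.08, 33.0, 22.0, -5.0]
[0, 0, -0.08, 31.0, 24.0, -4.0]
[0, 0, -0.08, 29.0, 27.0, -4.0]
[0, 0, -0.08, 28.0, 29.0, -5.0]
```

>>> {"method": "send_rows", "body": {"rows": [[0,0,-0.08,27,-29,-6,93],[0,0,-0.08,30,-26,-6,93],[0,0,-0.08,32,-24,-6,93],[0,0,-0.09,33,-22,-6,93],[0,0,-0.08,35,-18,-6,93],[0,0,-0.08,37,-15,-6,93],[0,0,-0.08,38,-13,-6,93],[0,0,-0.08,38,-9,-6,93],[0,0,-0.08,38,-6,-5,93],[0,0,-0.09,38,-4,-5,93]]}}

```text
clock: 0.98
position: [0.3273, -0.1898, 0.277]
ee_rot: [[0.484, 0.875, 0.0], [0.875, -0.484, -0.0], [-0.0, 0.0, -1.0]]
force: [0.9, -0.6, -0.1]
gripper_width: 0.093
grasp_force: 0.0
```

>>> {"method": "send_rows", "body": {"rows": [[0,0,-0.08,40,1,-4,93],[0,0,-0.08,39,3,-4,93],[0,0,-0.08,39,7,-4,93],[0,0,-0.08,39,10,-4,93],[0,0,-0.08,37,13,-4,93],[0,0,-0.09,37,16,-4,93],[0,0,-0.08,35,19,-3,93],[0,0,-0.08,33,22,-2,93],[0,0,-0.08,31,24,0,93],[0,0,-0.08,29,27,0,93]]}}

```text
clock: 1.82
position: [0.5252, 0.1545, 0.3055]
ee_rot: [[-0.301, 0.954, -0.0], [0.954, 0.301, -0.0], [-0.0, -0.0, -1.0]]
force: [0.1, -0.6, 0.5]
gripper_width: 0.0932
grasp_force: 0.0
```

>>> {"method": "send_rows", "body": {"rows": [[0,0,-0.08,28,28,5,93],[0,0,0,0,0,0,93],[0,0,0,0,0,0,93]]}}

```text
clock: 2.07
position: [0.5431, 0.1887, 0.2994]
ee_rot: [[-0.374, 0.927, -0.002], [0.927, 0.374, -0.001], [0.0, -0.002, -1.0]]
force: [-0.3, -0.4, -0.3]
gripper_width: 0.0932
grasp_force: 0.0
```

Run:
```python
from h import *
f=grab('wrist','w1'); P,R=tool(); print(P,np.degrees(np.arctan2(R[1,1],R[0,1])),manip.state()['joint_velocities'])
```

```text
[0.54289467 0.18762967 0.29995698] 21.84739631955629 [-1.54983097 -1.69550751  0.95591483 -0.07921565  0.02574302  0.17168862]
```

View pics/w1.png

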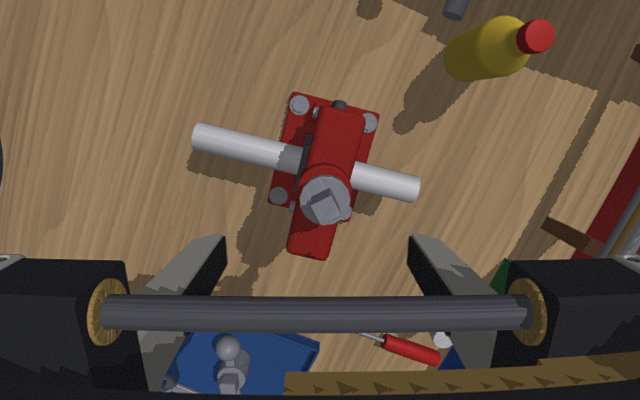

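The wrist view shows the screw's collar around (325,200) and its square end's top face around (325,207), rotated about 25° in the image. Now I'll measure it.

```bash
cat > m.py <<'E'
from h import *
import sys
f=load('w1');P=cloud(f);z=P[...,2]
m=((z>.2315)&(z<.26)); m[:160]=0;m[240:]=0;m[:,:285]=0;m[:,365:]=0
m=cv2.morphologyEx(m.astype(np.uint8),cv2.MORPH_OPEN,np.ones((2,2)))
zt=np.median(z[m>0]); print('n',m.sum(),'top z',zt)
c=max(cv2.findContours(m,0,1)[0],key=cv2.contourArea).reshape(-1,2)
q=plane(f,c,zt)[:,:2]*1000; r=cv2.minAreaRect(q.astype(np.float32)); print('top rect',r)
m2=((z>.205)&(z<.231)); m2[:160]=0;m2[250:]=0;m2[:,:285]=0;m2[:,365:]=0
zc=np.median(z[m2>0]); c=max(cv2.findContours(m2.astype(np.uint8),0,1)[0],key=cv2.contourArea).reshape(-1,2)
print('collar z',zc,cv2.minEnclosingCircle((plane(f,c,zc)[:,:2]*1000).astype(np.float32)))
cv2.imwrite('pics/c2.png',cv2.resize(np.hstack([f['img'][165:245,285:365,::-1],np.repeat((m*255)[165:245,285:365,None],3,2)]),None,fx=5,fy=5,interpolation=3))
E
python3 m.py
```

```text
n 603 top z nan
top rect ((nan, nan), (0.0, 0.0), 0.0)
collar z 0.21541094123291432 ((546.4779052734375, 195.52670288085938), 19.351207733154297)
```

View pics/c2.png

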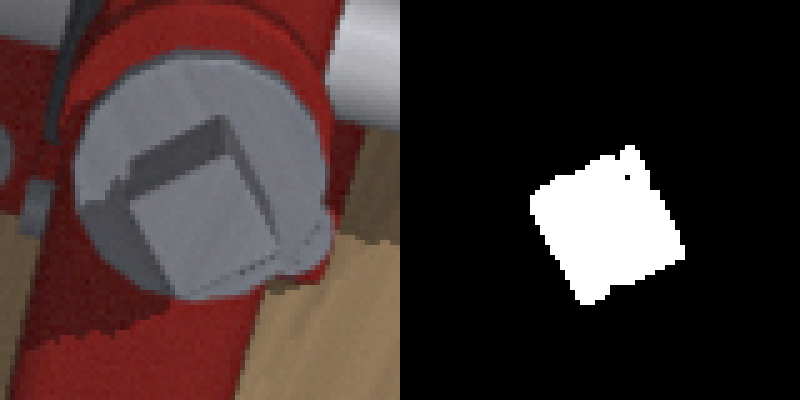

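The crop shows the square top face's corners at about (130,203), (232,155), (277,243), (178,295). The collar circle is centred near (201,175).

Run:
```python
from h import *
f=load('w1');P=cloud(f)
px=lambda c:np.array(c)/5.+[285,165]-.4
z=P[200:216,318:334,2];print(np.nanmedian(z))
q=plane(f,px([(130,203),(232,155),(277,243),(178,295)]),.2395)
print((q*1000).round(1),q.mean(0))
e=np.roll(q,-1,0)-q; print(np.linalg.norm(e[:,:2],axis=1)*1000,np.degrees(np.arctan2(e[:,1],e[:,0]))%90)
print('collar edges',plane(f,px([(76,175),(328,170),(200,50),(200,300)]),.2155)[:,:2])
# boss/knob from top view
t=load('t0'); print('boss',plane(t,[(375.4,230)],.072),'knob',plane(t,[(403,218.7)],.095))
plan([.535,-.15,.22],22)
```

```text
0.23932819177391185
[[536.5 194.4 239.5]
 [546.6 205.6 239.5]
 [556.9 196.6 239.5]
 [547.3 184.7 239.5]] [0.54683554 0.19531817 0.2395    ]
[15.10827432 13.70967483 15.22456048 14.50586712] [48.03638502 48.80645745 51.03776608 48.38734729]
collar edges [[0.52967089 0.18876495]
 [0.56381061 0.20338072]
 [0.53950739 0.21294324]
 [0.55400524 0.17760074]]
boss [[ 0.54160431 -0.15252155  0.072     ]] knob [[ 0.5747191  -0.22824718  0.095     ]]
yaw0 21.8 -> 21.8 [ 0.5348 -0.1496  0.22  ] 9
[0, 0, -0.0, -34.0, -15.0, 9.0]
[0, 0, -0.0, -35.0, -15.0, 9.0]
[0, 0, -0.0, -34.0, -14.0, 9.0]
[0, 0, -0.0, -35.0, -15.0, 9.0]
[0, 0, -0.0, -34.0, -15.0, 8.0]
[0, 0, -0.0, -35.0, -15.0, 9.0]
[0, 0, -0.0, -34.0, -14.0, 9.0]
[0, 0, -0.0, -35.0, -15.0, 9.0]
[0, 0, -0.0, -34.0, -15.0, 9.0]
```

>>> {"method": "send_rows", "body": {"rows": [[0,0,0,-34,-15,5,93],[0,0,0,-35,-15,5,93],[0,0,0,-34,-15,8,93],[0,0,0,-35,-15,10,93],[0,0,0,-34,-15,11,93],[0,0,0,-35,-15,12,93],[0,0,0,-34,-14,11,93],[0,0,0,-35,-14,11,93],[0,0,0,-34,-12,10,93],[0,0,0,0,0,0,93]]}}

```text
clock: 2.95
position: [0.536, -0.1545, 0.2163]
ee_rot: [[-0.366, 0.931, -0.002], [0.931, 0.366, -0.001], [-0.0, -0.002, -1.0]]
force: [0.6, -0.5, -0.4]
gripper_width: 0.0931
grasp_force: 0.0
```

>>> {"method": "send_rows", "body": {"rows": [[0,0,0,0,0,0,93],[0,0,0,0,0,0,93]]}}

```text
clock: 3.12
position: [0.5372, -0.1488, 0.2182]
ee_rot: [[-0.37, 0.929, 0.0], [0.929, 0.37, 0.0], [-0.0, 0.0, -1.0]]
force: [-0.3, 0.3, -0.6]
gripper_width: 0.0926
grasp_force: 0.0
```

Run:
```python
from h import *
f=grab('wrist','w2'); P,R=tool(); print(P,np.degrees(np.arctan2(R[1,1],R[0,1])))
```

```text
[ 0.53750953 -0.14822887  0.21834434] 21.802913019146768
```

View pics/w2.png

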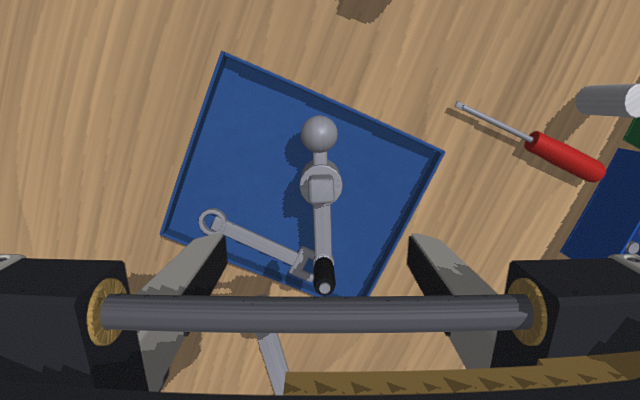

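The wrist view shows the ball at (319,133), the boss top at about (321,189) and the knob's pin top at (325,289). The crank is nearly aligned with the image column.

Run:
```python
from h import *
f=load('w2');P=cloud(f)
z=P[...,2];m=(z>.064)&(z<.085);m[:165]=0;m[215:]=0;m[:,295:]&=True;m[:,:295]=0;m[:,350:]=0
zt=np.nanmedian(z[m]);v,u=np.nonzero(m);print('boss px',u.min(),u.max(),v.min(),v.max(),m.sum(),zt)
c=max(cv2.findContours(m.astype(np.uint8),0,1)[0],key=cv2.contourArea).reshape(-1,2)
r=cv2.minAreaRect((plane(f,c,.072)[:,:2]*1000).astype(np.float32));print(r)
print('boss',plane(f,[(u.mean(),v.mean()),(321,189)],.072))
print('knob',P[285:292,321:329,2].mean(),plane(f,[(325,289)],.095))
print('ball',plane(f,[(319,133)],.04))
```

```text
boss px 308 333 177 203 640 0.07076451065122834
((541.7169189453125, -150.22518920898438), (22.9287109375, 24.439456939697266), 22.423357009887695)
boss [[ 0.54178725 -0.1500657   0.072     ]
 [ 0.54177803 -0.14906695  0.072     ]]
knob nan [[ 0.57823236 -0.23047843  0.095     ]]
ball [[ 0.52238913 -0.10499386  0.04      ]]
```

>>> {"method": "send_rows", "body": {"rows": [[0,0,-0.01,-3,3,35,60],[0,0,0,0,0,38,50],[0,0,0,0,0,38,50],[0,0,0,0,0,34,50],[0,0,0,0,0,18,50],[0,0,0,0,0,6,50],[0,0,0,0,0,0,50],[0,0,0,0,0,0,40]]}}

```text
clock: 3.83
position: [0.5425, -0.15, 0.05]
ee_rot: [[-0.382, 0.924, 0.002], [0.924, 0.382, -0.001], [-0.001, 0.001, -1.0]]
force: [0.3, -0.5, 1.0]
gripper_width: 0.0473
grasp_force: 0.0
```

>>> {"method": "send_rows", "body": {"newtons": 40, "rows": [[0,0,0,0,0,0,15],[0,0,0,0,0,0,15],[0,0,0,0,0,0,15],[0,0,0,0,0,0,15],[0,0,0,0,0,0,15],[0,0,0,0,0,0,15]]}}

```text
clock: 4.33
position: [0.5422, -0.1505, 0.0496]
ee_rot: [[-0.381, 0.925, 0.001], [0.925, 0.381, -0.0], [-0.001, 0.001, -1.0]]
force: [-1.4, 0.7, 7.2]
gripper_width: 0.0238
grasp_force: 39.8
```

Run:
```python
from h import *
plan([.5468,.1955,.306],49,step=36,p0=[.5422,-.1505,.1996],yaw0=22.4)
```

```text
yaw0 22.4 -> 48.8 [0.5469 0.1954 0.3056] 11
[0, 0, -0.04, 29.0, 12.0, -10.0]
[0, 0, -0.04, 28.0, 14.0, -9.0]
[0, 0, -0.05, 28.0, 15.0, -10.0]
[0, 0, -0.04, 27.0, 16.0, -10.0]
[0, 0, -0.04, 27.0, 17.0, -9.0]
[0, 0, -0.04, 25.0, 18.0, -10.0]
[0, 0, -0.05, 25.0, 19.0, -10.0]
[0, 0, -0.04, 24.0, 20.0, -9.0]
[0, 0, -0.04, 23.0, 22.0, -10.0]
[0, 0, -0.04, 23.0, 22.0, -10.0]
[0, 0, -0.04, 21.0, 23.0, -9.0]
```

>>> {"method": "send_rows", "body": {"rows": [[0,0,0,0,0,-10,15],[0,0,0,0,0,-25,15],[0,0,0,0,0,-40,15],[0,0,0,0,0,-40,15],[0,0,0,0,0,-35,15]]}}

```text
clock: 4.75
position: [0.5412, -0.1502, 0.2012]
ee_rot: [[-0.381, 0.925, -0.0], [0.925, 0.381, 0.0], [0.0, -0.0, -1.0]]
force: [0.9, -0.4, -5.5]
gripper_width: 0.0237
grasp_force: 39.8
```

>>> {"method": "send_rows", "body": {"rows": [[0,0,-0.04,29,12,-15,15],[0,0,-0.04,28,14,-15,15],[0,0,-0.05,28,15,-15,15],[0,0,-0.04,27,16,-15,15],[0,0,-0.04,27,17,-15,15],[0,0,-0.04,25,18,-15,15],[0,0,-0.05,25,19,-10,15],[0,0,-0.04,24,20,-5,15],[0,0,-0.04,23,22,0,15],[0,0,-0.04,23,22,0,15]]}}

```text
clock: 5.58
position: [0.5452, 0.1659, 0.3042]
ee_rot: [[-0.726, 0.687, -0.0], [0.687, 0.726, -0.0], [0.0, -0.0, -1.0]]
force: [0.7, 0.3, -4.6]
gripper_width: 0.0235
grasp_force: 39.8
```

>>> {"method": "send_rows", "body": {"rows": [[0,0,-0.04,21,23,0,15],[0,0,0,0,0,0,15],[0,0,0,0,0,0,15],[0,0,0,0,0,0,15],[0,0,0,0,0,0,15]]}}

```text
clock: 6.0
position: [0.5462, 0.1947, 0.3036]
ee_rot: [[-0.751, 0.66, -0.0], [0.66, 0.751, -0.0], [0.0, -0.001, -1.0]]
force: [-0.1, -0.5, -4.6]
gripper_width: 0.0236
grasp_force: 39.8
```

Run:
```python
from h import *
f=grab('wrist','w3');g=grab('scene','s3'); P,R=tool(); print(P,np.degrees(np.arctan2(R[1,1],R[0,1])))
a=f['img'][100:320,160:480];b=cv2.resize(g['img'][100:220,290:450],None,fx=2,fy=2)
cv2.imwrite('pics/c3.png',np.hstack([cv2.resize(a,(480,330)),cv2.resize(b,(320,330))])[:,:,::-1])
d=np.array([.5468,.1955])-P[:2]; print('need X,Y mm',d@R[:2,0]*1000,d@R[:2,1]*1000)
```

```text
[0.54641035 0.19462694 0.30374703] 48.67193869867784
need X,Y mm 0.2839375927445159 0.912924187282012
```

View pics/c3.png

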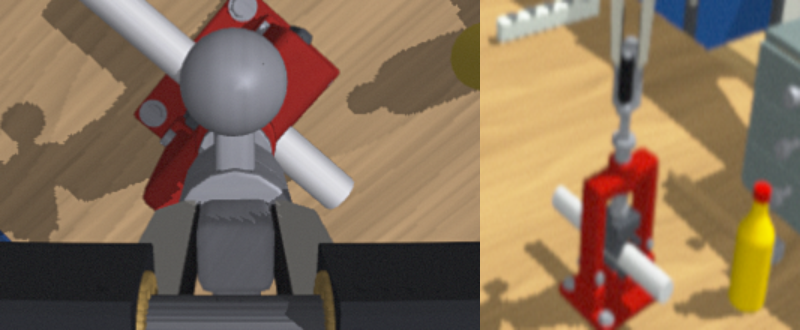

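The crank hangs gripped by its boss, directly over the screw. Descending.

>>> {"method": "send_rows", "body": {"rows": [[0,0,0,0,1,8,15],[0,0,0,0,0,8,15],[0,0,0,0,0,4,15],[0,0,0,0,0,3,15],[0,0,0,0,0,3,15],[0,0,0,0,0,3,15],[0,0,0,0,0,0,15]]}}

```text
clock: 6.68
position: [0.5466, 0.196, 0.2739]
ee_rot: [[-0.752, 0.659, -0.001], [0.659, 0.752, -0.001], [0.0, -0.002, -1.0]]
force: [-2.1, -3.7, -6.9]
gripper_width: 0.0239
grasp_force: 39.8
```

>>> {"method": "send_rows", "body": {"rows": [[0,0,0,0,0,3,15],[0,0,0,0,0,3,15],[0,0,0,0,0,3,15],[0,0,0,0,0,2,15],[0,0,0,0,0,2,15],[0,0,0,0,0,2,15],[0,0,0,0,0,0,15]]}}

```text
clock: 7.27
position: [0.5469, 0.196, 0.2616]
ee_rot: [[-0.752, 0.659, 0.001], [0.659, 0.752, -0.001], [-0.001, 0.0, -1.0]]
force: [-7.8, -7.5, 12.1]
gripper_width: 0.0234
grasp_force: 39.9
```

>>> {"method": "send_rows", "body": {"rows": [[0,0,0,0,0,1,15],[0,0,0,0,0,0,15],[0,0,0,0,0,-1,40],[0,0,0,0,0,0,50],[0,0,0,0,0,0,50],[0,0,0,0,0,0,50],[0,0,0,0,0,-10,50],[0,0,0,0,0,-25,50],[0,0,0,0,0,-25,50],[0,0,0,0,0,0,50]]}}

```text
clock: 8.1
position: [0.5485, 0.1969, 0.325]
ee_rot: [[-0.752, 0.659, 0.007], [0.659, 0.752, 0.002], [-0.004, 0.006, -1.0]]
force: [-0.1, -0.2, 0.0]
gripper_width: 0.0499
grasp_force: 0.0
```

>>> {"method": "send_rows", "body": {"rows": [[0,0,0,-20,0,0,50],[0,0,0,-25,0,0,50],[0,0,0,-25,0,0,50],[0,0,0,-15,0,0,50],[0,0,0,0,0,0,50],[0,0,0,0,0,0,50]]}}

```text
clock: 8.6
position: [0.611, 0.1401, 0.3193]
ee_rot: [[-0.751, 0.66, -0.001], [0.66, 0.751, 0.0], [0.001, -0.0, -1.0]]
force: [-0.4, 0.3, 0.2]
gripper_width: 0.0503
grasp_force: 0.0
```

Run:
```python
from h import *
t=grab('top','t4');w=grab('wrist','w4');P,R=tool();print(P)
a=cv2.resize(t['img'][190:260,205:295],None,fx=4,fy=4,interpolation=3);b=w['img'][100:380,100:540]
cv2.imwrite('pics/c4.png',np.hstack([a,b])[:,:,::-1])
Q=cloud(t);z=Q[...,2];m=(z>.275)&(z<.296);m[:190]=0;m[260:]=0;m[:,:205]=0;m[:,295:]=0
print('boss-ish',np.median(Q[m],0),m.sum())
```

```text
[0.6104327  0.14093964 0.31969231]
boss-ish [0.54975809 0.19365694 0.28329392] 95
```

View pics/c4.png

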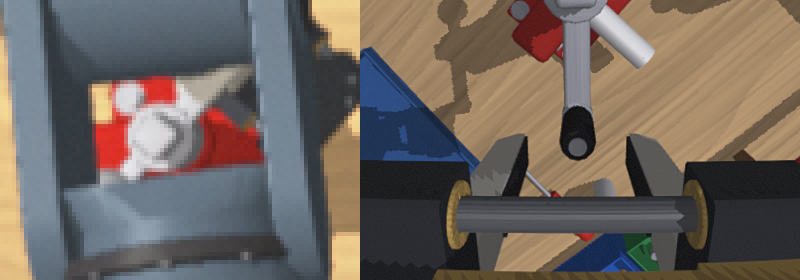

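The crank sits on the screw, its boss top at 0.283 as expected when home. The knob top is at wrist pixel (317,248), centred between the fingers.

Run:
```python
from h import *
f=load('w4');P,R=tool();k=plane(f,[(317,248)],.3065)[0];print(k,R.T@(k-P)*1000)
d=k[:2]-[.5468,.1957];print(np.linalg.norm(d),np.degrees(np.arctan2(d[1],d[0])))
```

```text
[0.61357056 0.13898253 0.3065    ] [-3.65419474  0.59550344 13.19112097]
0.08760810117440032 -40.34584825967202
```

>>> {"method": "send_rows", "body": {"rows": [[0,0,0,-1,0,20,50],[0,0,0,0,0,20,50],[0,0,0,0,0,13,50],[0,0,0,0,0,0,30],[0,0,0,0,0,0,12],[0,0,0,0,0,0,12],[0,0,0,0,0,0,12],[0,0,0,0,0,0,12],[0,0,0,0,0,0,12]]}}

```text
clock: 9.45
position: [0.612, 0.1398, 0.2675]
ee_rot: [[-0.752, 0.659, 0.001], [0.659, 0.752, 0.0], [-0.001, 0.001, -1.0]]
force: [0.6, 0.1, 2.2]
gripper_width: 0.0203
grasp_force: 40.0
```

```bash
cat > circ.py <<'E'
from h import *
import sys
C=np.array([.5468,.1957]); 
s=manip.state();P,R=tool();d=P[:2]-C;a=np.degrees(np.arctan2(d[1],d[0]));r=np.hypot(*d)*1000
t=np.array([d[1],-d[0]])/np.hypot(*d);F=np.array(s['force'])
print('ang',a.round(1),'r',r.round(1),'z',P[2].round(4),'push',-(F[:2]@t).round(2),'radial',(F[:2]@d/np.hypot(*d)).round(2),'grip',s['grasp_force'],s['gripper_width'],s['clock'])
def rows(a0,step,n):
    c=np.array([0.,0.]);b=lambda A:85*np.array([np.cos(np.radians(A)),np.sin(np.radians(A))]);o=b(a0)
    for i in range(1,n+1):
        w=b(a0-step*i)-o-c; sh=np.round([w@R[:2,0],w@R[:2,1]]); c+=R[:2,:2]@sh; print(round(a0-step*i,1),sh)
if len(sys.argv)>2: rows(float(sys.argv[1]),float(sys.argv[2]),int(sys.argv[3]))
E
python3 circ.py -41 10 18
```

```text
ang -40.6 r 85.9 z 0.2675 push 0.42 radial 0.38 grip 40.00053405761719 0.02028861871968916 9.45
-51.0 [  1. -15.]
-61.0 [  4. -14.]
-71.0 [  6. -14.]
-81.0 [  9. -12.]
-91.0 [ 10. -10.]
-101.0 [12. -9.]
-111.0 [14. -6.]
-121.0 [14. -4.]
-131.0 [15. -1.]
-141.0 [14.  1.]
-151.0 [15.  4.]
-161.0 [13.  6.]
-171.0 [12.  8.]
-181.0 [11. 11.]
-191.0 [ 8. 12.]
-201.0 [ 7. 13.]
-211.0 [ 4. 15.]
-221.0 [ 1. 14.]
```

>>> {"method": "send_rows", "body": {"rows": [[0,0,0,1,-15,0,12],[0,0,0,4,-14,0,12],[0,0,0,6,-14,1,12],[0,0,0,9,-12,0,12],[0,0,0,10,-10,0,12],[0,0,0,12,-9,0,12],[0,0,0,14,-6,1,12],[0,0,0,14,-4,0,12]]}}

```text
clock: 10.12
position: [0.504, 0.1211, 0.266]
ee_rot: [[-0.751, 0.66, 0.003], [0.66, 0.751, -0.003], [-0.004, 0.0, -1.0]]
force: [1.9, -7.5, 3.7]
gripper_width: 0.0205
grasp_force: 40.0
```

```bash
python3 circ.py
```

```text
ang -119.9 r 86.0 z 0.266 push 5.41 radial 5.56 grip 40.000367760658264 0.020520781215738394 10.1167
```

>>> {"method": "send_rows", "body": {"rows": [[0,0,0,15,-1,0,12],[0,0,0,14,1,0,12],[0,0,0,15,4,1,12],[0,0,0,13,6,0,12],[0,0,0,12,8,0,12],[0,0,0,11,11,0,12],[0,0,0,8,12,1,12],[0,0,0,7,13,0,12],[0,0,0,4,15,0,12]]}}

```text
clock: 10.87
position: [0.4741, 0.2402, 0.2636]
ee_rot: [[-0.752, 0.659, -0.0], [0.659, 0.752, -0.001], [-0.0, -0.001, -1.0]]
force: [-2.2, -4.4, 2.8]
gripper_width: 0.0206
grasp_force: 40.0
```

```bash
python3 circ.py -211 4 8;  python3 circ.py -213 5 78 | tail -78 | awk '{printf "%s; ",$0}'
```

```text
ang 148.5 r 85.2 z 0.2636 push 4.92 radial -0.41 grip 40.0028532743454 0.020643713811123118 10.8667
-215.0 [1. 6.]
-219.0 [0. 6.]
-223.0 [0. 6.]
-227.0 [-0.  6.]
-231.0 [-1.  6.]
-235.0 [-1.  5.]
-239.0 [-2.  6.]
-243.0 [-2.  6.]
-218.0 [1. 7.]; -223.0 [-0.  8.]; -228.0 [-1.  7.]; -233.0 [-1.  8.]; -238.0 [-2.  7.]; -243.0 [-2.  7.]; -248.0 [-3.  6.]; -253.0 [-4.  7.]; -258.0 [-4.  6.]; -263.0 [-5.  6.]; -268.0 [-5.  5.]; -273.0 [-6.  5.]; -278.0 [-6.  4.]; -283.0 [-6.  4.]; -288.0 [-7.  3.]; -293.0 [-7.  3.]; -298.0 [-7.  2.]; -303.0 [-7.  1.]; -308.0 [-7.  1.]; -313.0 [-8.  0.]; -318.0 [-7. -0.]; -323.0 [-7. -2.]; -328.0 [-8. -1.]; -333.0 [-7. -3.]; -338.0 [-6. -3.]; -343.0 [-7. -4.]; -348.0 [-6. -4.]; -353.0 [-6. -4.]; -358.0 [-5. -6.]; -363.0 [-5. -5.]; -368.0 [-4. -6.]; -373.0 [-4. -7.]; -378.0 [-3. -6.]; -383.0 [-3. -7.]; -388.0 [-2. -7.]; -393.0 [-1. -8.]; -398.0 [-1. -7.]; -403.0 [-0. -8.]; -408.0 [ 0. -7.]; -413.0 [ 2. -7.]; -418.0 [ 1. -7.]; -423.0 [ 3. -7.]; -428.0 [ 3. -7.]; -433.0 [ 4. -7.]; -438.0 [ 4. -6.]; -443.0 [ 4. -5.]; -448.0 [ 6. -6.]; -453.0 [ 5. -5.]; -458.0 [ 6. -4.]; -463.0 [ 7. -4.]; -468.0 [ 6. -3.]; -473.0 [ 7. -3.]; -478.0 [ 7. -2.]; -483.0 [ 8. -1.]; -488.0 [ 7. -1.]; -493.0 [8. 0.]; -498.0 [7. 1.]; -503.0 [7. 1.]; -508.0 [7. 2.]; -513.0 [7. 2.]; -518.0 [7. 3.]; -523.0 [7. 4.]; -528.0 [6. 4.]; -533.0 [6. 5.]; -538.0 [5. 5.]; -543.0 [5. 6.]; -548.0 [4. 6.]; -553.0 [4. 6.]; -558.0 [3. 7.]; -563.0 [3. 7.]; -568.0 [2. 7.]; -573.0 [1. 7.]; -578.0 [1. 7.]; -583.0 [-0.  8.]; -588.0 [-1.  7.]; -593.0 [-1.  8.]; -598.0 [-2.  7.]; -603.0 [-2.  7.];
```

>>> {"method": "send_rows", "body": {"rows": [[0,0,0,1,6,0,12],[0,0,0,0,6,0,12],[0,0,0,0,6,1,12]]}}

```text
clock: 11.12
position: [0.4856, 0.2546, 0.2629]
ee_rot: [[-0.752, 0.659, -0.0], [0.659, 0.752, 0.001], [0.001, 0.0, -1.0]]
force: [-8.6, 2.0, 13.9]
gripper_width: 0.0203
grasp_force: 40.0
```

>>> {"method": "send_rows", "body": {"rows": [[0,0,0,-1,7,0,12],[0,0,0,-1,8,0,12],[0,0,0,-2,7,0,12]]}}

```text
clock: 11.37
position: [0.5033, 0.2683, 0.2628]
ee_rot: [[-0.752, 0.659, 0.0], [0.659, 0.752, 0.001], [0.0, 0.001, -1.0]]
force: [-5.1, 0.4, 8.1]
gripper_width: 0.0203
grasp_force: 40.0
```

>>> {"method": "send_rows", "body": {"rows": [[0,0,0,-2,7,0,12],[0,0,0,-3,6,0,12],[0,0,0,-4,7,0,12]]}}

```text
clock: 11.62
position: [0.5232, 0.2769, 0.2625]
ee_rot: [[-0.752, 0.659, -0.0], [0.659, 0.752, -0.0], [-0.0, -0.0, -1.0]]
force: [-3.9, -2.2, 6.3]
gripper_width: 0.0203
grasp_force: 40.0
```

>>> {"method": "send_rows", "body": {"rows": [[0,0,0,-4,6,0,12],[0,0,0,-5,6,0,12],[0,0,0,-5,5,1,12]]}}

```text
clock: 11.87
position: [0.5453, 0.2804, 0.2617]
ee_rot: [[-0.752, 0.659, 0.0], [0.659, 0.752, -0.0], [-0.0, -0.0, -1.0]]
force: [-2.8, -2.2, 12.1]
gripper_width: 0.0202
grasp_force: 40.0
```

>>> {"method": "send_rows", "body": {"rows": [[0,0,0,-6,5,0,12],[0,0,0,-6,4,0,12],[0,0,0,-6,4,0,12]]}}

```text
clock: 12.12
position: [0.5671, 0.2779, 0.2615]
ee_rot: [[-0.752, 0.659, -0.001], [0.659, 0.752, -0.001], [-0.0, -0.001, -1.0]]
force: [-5.8, -3.6, 7.3]
gripper_width: 0.0203
grasp_force: 40.0
```

>>> {"method": "send_rows", "body": {"rows": [[0,0,0,-7,3,0,12],[0,0,0,-7,3,0,12],[0,0,0,-7,2,0,12]]}}

```text
clock: 12.37
position: [0.5877, 0.2698, 0.2612]
ee_rot: [[-0.752, 0.659, -0.002], [0.659, 0.752, -0.001], [0.001, -0.002, -1.0]]
force: [-7.4, -4.7, 5.7]
gripper_width: 0.0205
grasp_force: 40.0
```

>>> {"method": "send_rows", "body": {"rows": [[0,0,0,-7,0,0,12],[0,0,0,-7,1,0,12],[0,0,0,-8,0,0,12]]}}

```text
clock: 12.62
position: [0.6049, 0.2568, 0.2612]
ee_rot: [[-0.752, 0.659, -0.002], [0.659, 0.752, 0.0], [0.001, -0.001, -1.0]]
force: [-6.1, 0.5, 4.9]
gripper_width: 0.0201
grasp_force: 40.0
```

>>> {"method": "send_rows", "body": {"rows": [[0,0,0,-7,0,0,12],[0,0,0,-7,-2,0,12],[0,0,0,-8,-1,1,12]]}}

```text
clock: 12.87
position: [0.6193, 0.2401, 0.2603]
ee_rot: [[-0.752, 0.659, -0.002], [0.659, 0.752, 0.001], [0.002, -0.001, -1.0]]
force: [-9.5, -0.3, 9.3]
gripper_width: 0.0207
grasp_force: 40.0
```

>>> {"method": "send_rows", "body": {"rows": [[0,0,0,-7,-4,0,12],[0,0,0,-6,-3,0,12],[0,0,0,-7,-4,0,12]]}}

```text
clock: 13.12
position: [0.6279, 0.2195, 0.2608]
ee_rot: [[-0.752, 0.659, 0.001], [0.659, 0.752, 0.003], [0.001, 0.003, -1.0]]
force: [-2.0, 5.7, 4.8]
gripper_width: 0.0203
grasp_force: 40.0
```

>>> {"method": "send_rows", "body": {"rows": [[0,0,0,-6,-4,0,12],[0,0,0,-6,-4,0,12]]}}

```text
clock: 13.28
position: [0.6312, 0.2055, 0.2604]
ee_rot: [[-0.752, 0.659, -0.0], [0.659, 0.752, 0.003], [0.002, 0.002, -1.0]]
force: [-5.9, 6.1, 4.2]
gripper_width: 0.0204
grasp_force: 40.0
```

>>> {"method": "send_rows", "body": {"rows": [[0,0,0,-5,-6,0,12]]}}

```text
clock: 13.37
position: [0.6316, 0.1979, 0.2605]
ee_rot: [[-0.752, 0.659, 0.001], [0.659, 0.752, 0.003], [0.001, 0.003, -1.0]]
force: [1.0, 7.1, 4.2]
gripper_width: 0.0199
grasp_force: 40.0
```

```bash
python3 circ.py
```

```text
ang 1.5 r 84.8 z 0.2605 push 7.12 radial 1.2 grip 40.00126361846924 0.019931865044185277 13.3667
```

>>> {"method": "send_rows", "body": {"rows": [[0,0,0,-5,-5,0,12]]}}

```text
clock: 13.45
position: [0.6317, 0.1909, 0.2604]
ee_rot: [[-0.752, 0.659, 0.001], [0.659, 0.752, 0.003], [0.002, 0.003, -1.0]]
force: [-3.3, 8.1, 2.3]
gripper_width: 0.0203
grasp_force: 40.0
```

```bash
python3 circ.py
```

```text
ang -3.2 r 85.1 z 0.2604 push 7.87 radial -3.73 grip 40.00100076198578 0.02034481937800298 13.45
```

>>> {"method": "send_rows", "body": {"rows": [[0,0,0,-2,-3,0,12],[0,0,0,-2,-2,0,12]]}}

```text
clock: 13.62
position: [0.6313, 0.1846, 0.2603]
ee_rot: [[-0.752, 0.659, 0.0], [0.659, 0.752, 0.003], [0.002, 0.003, -1.0]]
force: [-2.9, 8.3, 2.4]
gripper_width: 0.0203
grasp_force: 40.0
```

```bash
python3 circ.py
```

```text
ang -7.5 r 85.2 z 0.2603 push 7.8 radial -3.99 grip 40.00090956687927 0.020255016600823482 13.6167
```

>>> {"method": "send_rows", "body": {"rows": [[0,0,0,-1,-2,0,12],[0,0,0,-1,-2,0,12]]}}

```text
clock: 13.78
position: [0.6305, 0.1805, 0.2604]
ee_rot: [[-0.752, 0.659, 0.001], [0.659, 0.752, 0.004], [0.001, 0.004, -1.0]]
force: [0.5, 8.9, 3.5]
gripper_width: 0.0197
grasp_force: 40.0
```

```bash
python3 circ.py
```

```text
ang -10.3 r 85.1 z 0.2604 push 8.82 radial -1.06 grip 40.00252068042755 0.01969525745600368 13.7833
```

>>> {"method": "send_rows", "body": {"rows": [[0,0,0,-1,-2,0,12]]}}

```text
clock: 13.87
position: [0.6301, 0.1785, 0.2604]
ee_rot: [[-0.752, 0.659, 0.002], [0.659, 0.752, 0.004], [0.001, 0.004, -1.0]]
force: [0.7, 9.0, 2.3]
gripper_width: 0.0207
grasp_force: 40.0
```

```bash
python3 circ.py
```

```text
ang -11.7 r 85.0 z 0.2604 push 8.95 radial -1.15 grip 40.00304996967316 0.0206584845188618 13.8667
```

>>> {"method": "send_rows", "body": {"rows": [[0,0,0,0,0,0,30],[0,0,0,0,0,0,50],[0,0,0,0,0,0,50],[0,0,0,0,0,0,50],[0,0,0,0,0,-10,50],[0,0,0,0,0,-25,50],[0,0,0,0,0,-25,50],[0,0,0,0,0,0,50],[0,0,0,0,0,0,50]]}}

```text
clock: 14.62
position: [0.6302, 0.177, 0.3214]
ee_rot: [[-0.752, 0.659, 0.003], [0.659, 0.752, 0.001], [-0.002, 0.002, -1.0]]
force: [0.1, 0.0, -0.9]
gripper_width: 0.0497
grasp_force: 0.0
```

Run:
```python
from h import *
f=grab('wrist','w5');P,R=tool();print(P)
cv2.imwrite('pics/c5.png',f['img'][60:360,100:540,::-1])
plan([.5468,.1957,.32],78)
```

```text
[0.62977535 0.17692122 0.31988607]
yaw0 48.8 -> 78.0 [0.5465 0.1963 0.3199] 5
[0, 0, -0.1, 15.0, -8.0, -0.0]
[0, 0, -0.1, 16.0, -7.0, -0.0]
[0, 0, -0.11, 16.0, -5.0, -0.0]
[0, 0, -0.1, 17.0, -3.0, -0.0]
[0, 0, -0.1, 17.0, -1.0, -0.0]
```

View pics/c5.png

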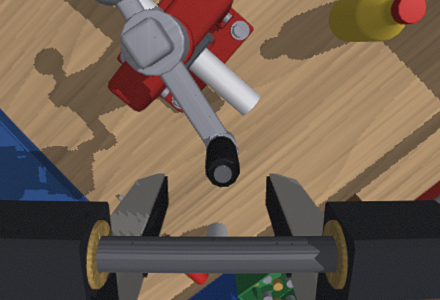

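The released crank stays on the screw, with the boss top at crop (154,43) and the knob top at (222,173).

Run:
```python
from h import *
f=load('w5');Q=cloud(f)
b=plane(f,[(254,103)],.276)[0];k=plane(f,[(322,233)],.299)[0];print(b,k,np.degrees(np.arctan2(*(k-b)[1::-1])),np.nanmedian(Q[100:107,250:258,2]))
```

```text
[0.5510322  0.19860041 0.276     ] [0.6312674  0.18092794 0.299     ] -12.421529434622471 0.2765762566105047
```

>>> {"method": "send_rows", "body": {"rows": [[0,0,-0.1,15,-8,0,50],[0,0,-0.1,16,-7,0,50],[0,0,-0.11,16,-5,0,50],[0,0,-0.1,17,-3,0,50],[0,0,-0.1,17,-1,0,50],[0,0,0,0,0,0,50],[0,0,0,0,0,0,50]]}}

```text
clock: 15.25
position: [0.5462, 0.1964, 0.3192]
ee_rot: [[-0.978, 0.21, -0.001], [0.21, 0.978, -0.0], [0.001, -0.0, -1.0]]
force: [-0.7, -0.1, 0.5]
gripper_width: 0.0501
grasp_force: 0.0
```

>>> {"method": "send_rows", "body": {"rows": [[0,0,0,-1,0,20,50],[0,0,0,0,0,25,50],[0,0,0,0,0,16,50],[0,0,0,0,0,4,50],[0,0,0,0,0,0,40],[0,0,0,0,0,0,30]]}}

```text
clock: 15.75
position: [0.5482, 0.196, 0.2552]
ee_rot: [[-0.978, 0.21, 0.0], [0.21, 0.978, 0.0], [-0.0, 0.0, -1.0]]
force: [-0.6, -0.2, 1.2]
gripper_width: 0.0413
grasp_force: 0.0
```

>>> {"method": "send_rows", "body": {"newtons": 25, "rows": [[0,0,0,0,0,0,15],[0,0,0,0,0,0,15],[0,0,0,0,0,0,15],[0,0,0,0,0,0,15],[0,0,0,0,0,0,15]]}}

```text
clock: 16.17
position: [0.5477, 0.1947, 0.2559]
ee_rot: [[-0.978, 0.208, 0.001], [0.208, 0.978, -0.003], [-0.002, -0.002, -1.0]]
force: [-2.6, -8.5, 5.5]
gripper_width: 0.0244
grasp_force: 24.8
```

```bash
python3 -c "
from h import *
s=manip.state();print(s['position'],s['force'],s['moment'],s['gripper_width'],s['grasp_force'])"
```

```text
[0.5477184  0.19469813 0.25591182] [-2.58845844 -8.48592559  5.50645857] [-1.70480938  0.32966812  0.20867917] 0.02435831402481941 24.759896993637085
```

>>> {"method": "send_rows", "body": {"newtons": 40, "rows": [[0,0,0,0,-1,0,15],[0,0,0,0,0,0,15],[0,0,0,0,0,-4,15],[0,0,0,0,0,-5,15],[0,0,0,0,0,-6,15],[0,0,0,0,0,-8,15],[0,0,0,0,0,-10,15],[0,0,0,0,0,-10,15],[0,0,0,0,0,-10,15]]}}

```text
clock: 16.92
position: [0.5472, 0.1954, 0.3089]
ee_rot: [[-0.978, 0.208, 0.0], [0.208, 0.978, 0.001], [0.0, 0.001, -1.0]]
force: [0.1, -0.2, -4.9]
gripper_width: 0.0242
grasp_force: 39.2
```

Run:
```python
from h import *
s=manip.state();print(s['force'],s['moment'])
plan([.542,-.150,.22],22.4,step=36)
```

```text
[ 0.05421024 -0.1965087  -4.92831081] [ 0.01885028 -0.118835   -0.01655278]
yaw0 78.0 -> 22.4 [ 0.542  -0.1497  0.2199] 10
[0, 0, 0.1, -7.0, -34.0, 9.0]
[0, 0, 0.09, -10.0, -33.0, 9.0]
[0, 0, 0.1, -13.0, -32.0, 9.0]
[0, 0, 0.1, -16.0, -31.0, 9.0]
[0, 0, 0.1, -19.0, -28.0, 8.0]
[0, 0, 0.09, -22.0, -27.0, 9.0]
[0, 0, 0.1, -24.0, -25.0, 9.0]
[0, 0, 0.1, -26.0, -22.0, 9.0]
[0, 0, 0.09, -29.0, -19.0, 9.0]
[0, 0, 0.1, -30.0, -17.0, 9.0]
```

>>> {"method": "send_rows", "body": {"rows": [[0,0,0.1,-7,-34,0,15],[0,0,0.09,-10,-33,0,15],[0,0,0.1,-13,-32,0,15],[0,0,0.1,-16,-31,5,15],[0,0,0.1,-19,-28,12,15],[0,0,0.09,-22,-27,15,15],[0,0,0.1,-24,-25,15,15],[0,0,0.1,-26,-22,15,15],[0,0,0.09,-29,-19,15,15],[0,0,0.1,-30,-17,15,15]]}}

```text
clock: 17.75
position: [0.5423, -0.1515, 0.2161]
ee_rot: [[-0.377, 0.926, 0.001], [0.926, 0.377, -0.0], [-0.001, 0.001, -1.0]]
force: [1.1, -0.4, -4.8]
gripper_width: 0.0239
grasp_force: 39.2
```

>>> {"method": "send_rows", "body": {"rows": [[0,0,0,0,0,20,15],[0,0,0,0,0,30,15],[0,0,0,0,0,35,15],[0,0,0,0,0,30,15],[0,0,0,0,0,20,15],[0,0,0,0,0,10,15],[0,0,0,0,0,4,15],[0,0,0,0,0,2,15],[0,0,0,0,0,0,15]]}}

```text
clock: 18.5
position: [0.5429, -0.1502, 0.0657]
ee_rot: [[-0.381, 0.925, 0.002], [0.925, 0.381, -0.001], [-0.001, 0.001, -1.0]]
force: [-0.3, 1.2, -4.1]
gripper_width: 0.0238
grasp_force: 39.7
```

>>> {"method": "send_rows", "body": {"rows": [[0,0,0,0,0,5,15],[0,0,0,0,0,4,15],[0,0,0,0,0,2,15],[0,0,0,0,0,1,15],[0,0,0,0,0,0,15]]}}

```text
clock: 18.92
position: [0.5421, -0.1499, 0.0525]
ee_rot: [[-0.381, 0.925, -0.0], [0.925, 0.381, 0.0], [0.0, -0.0, -1.0]]
force: [0.1, -0.7, -5.0]
gripper_width: 0.0235
grasp_force: 39.7
```

>>> {"method": "send_rows", "body": {"rows": [[0,0,0,0,0,1,15],[0,0,0,0,0,0,15]]}}

```text
clock: 19.08
position: [0.5422, -0.15, 0.0516]
ee_rot: [[-0.381, 0.925, 0.0], [0.925, 0.381, -0.0], [-0.0, 0.0, -1.0]]
force: [-0.8, -0.6, -5.7]
gripper_width: 0.0239
grasp_force: 39.7
```

>>> {"method": "send_rows", "body": {"rows": [[0,0,0,0,0,1,15],[0,0,0,0,0,0,15]]}}

```text
clock: 19.25
position: [0.5423, -0.15, 0.0507]
ee_rot: [[-0.381, 0.925, 0.0], [0.925, 0.381, -0.0], [-0.0, 0.0, -1.0]]
force: [-0.0, -0.2, -4.9]
gripper_width: 0.0239
grasp_force: 39.7
```

>>> {"method": "send_rows", "body": {"rows": [[0,0,0,0,0,1,15],[0,0,0,0,0,0,15]]}}

```text
clock: 19.42
position: [0.5424, -0.1501, 0.0506]
ee_rot: [[-0.381, 0.924, 0.0], [0.924, 0.381, -0.0], [-0.0, 0.0, -1.0]]
force: [-4.0, 1.0, 8.5]
gripper_width: 0.0238
grasp_force: 39.7
```

Contact made. Release and rise.

>>> {"method": "send_rows", "body": {"rows": [[0,0,0,0,0,0,30],[0,0,0,0,0,0,50],[0,0,0,0,0,0,50],[0,0,0,0,0,0,50],[0,0,0,0,0,-15,50],[0,0,0,0,0,-35,50],[0,0,0,0,0,-40,50],[0,0,0,0,0,-40,50],[0,0,0,0,0,-40,50]]}}

```text
clock: 20.17
position: [0.5418, -0.1498, 0.2215]
ee_rot: [[-0.381, 0.925, -0.0], [0.925, 0.381, 0.0], [0.0, -0.0, -1.0]]
force: [0.5, 0.3, 0.0]
gripper_width: 0.0505
grasp_force: 0.0
```

>>> {"method": "send_rows", "body": {"rows": [[0,0,0,0,0,-30,50],[0,0,0,0,0,0,50],[0,0,0,0,0,0,50],[0,0,0,0,0,0,50]]}}

```text
clock: 20.5
position: [0.5417, -0.1498, 0.2487]
ee_rot: [[-0.381, 0.925, -0.001], [0.925, 0.381, 0.0], [0.001, -0.001, -1.0]]
force: [-0.5, -0.4, -1.1]
gripper_width: 0.0501
grasp_force: 0.0
```

Run:
```python
from h import *
f=grab('wrist');g=grab('scene')
cv2.imwrite('pics/c6.png',np.hstack([cv2.resize(f['img'][:300,100:500],(400,300)),cv2.resize(g['img'][130:280,190:390],(400,300))])[:,:,::-1]);print(manip.state()['force'])
```

```text
[-0.11138691  0.21056184 -0.07477949]
```

View pics/c6.png

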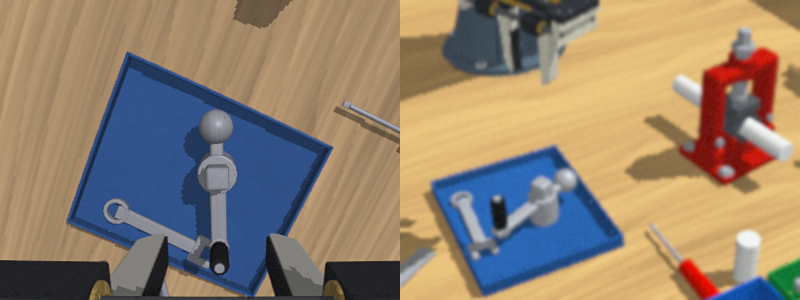

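The crank stands upright in the tray with its boss at (217,175) in the left half. The right half shows the jaw down on the bar and the wrench untouched.

```bash
python3 -c "
from rig import manip
print(manip.close_job())"
```

```text
the job is handed in; nothing more can be done
None
```

I handed the job in at about 20.6 s. The bar is clamped at about 9 N push on the handle, and the crank is back upright on its hub in the tray, in its original spot. The hand-in returned no verdict.

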